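Set out the media bottles on the stirrer by size

TASK

To make ready for mixing media, stand the four small orange-capped glass bottles upright on the four plates of the magnetic stirrer, one centred on each plate, in order of size: the smallest next to the stirrer's control unit, rising to the largest at the other end. They are glass: set them down gently, do not drop them or knock them over, and leave the beaker among them where it is.

Things in the scene. Friction and masses are not known exactly. Their poses are not given: they have to be found in the camera images.
- bottle_25_mid (a point): Empty screw-cap glass bottle, the smallest of the four (25 mL): clear round body 36 mm in diameter, orange ribbed cap 34 mm in diameter and 20 mm high, 74 mm high in all, 50 to 80 g. Loose, stands upright on the bench. The point is on its axis half-way up (37 mm above its foot and below the top of the cap); z up along its axis. It can be gripped by the cap.
- bottle_50_mid (a point): Empty screw-cap glass bottle, the second smallest of the four (50 mL): clear round body 46 mm in diameter, orange ribbed cap 41 mm in diameter and 22 mm high, 91 mm high in all, 75 to 115 g. Loose, stands upright on the bench. The point is on its axis half-way up (45.5 mm above its foot and below the top of the cap); z up along its axis. It can be gripped by the cap.
- bottle_100_mid (a point): Empty screw-cap glass bottle, the second largest of the four (100 mL): clear round body 56 mm in diameter, orange ribbed cap 52 mm in diameter and 25 mm high, 105 mm high in all, 135 to 200 g. Loose, stands upright on the bench. The point is on its axis half-way up (52.5 mm above its foot and below the top of the cap); z up along its axis. It can be gripped by the cap.
- bottle_250_mid (a point): Empty screw-cap glass bottle, the largest of the four (250 mL): clear round body 70 mm in diameter, orange ribbed cap 52 mm in diameter and 25 mm high, 143 mm high in all, 220 to 330 g. Loose, stands upright on the bench. The point is on its axis half-way up (71.5 mm above its foot and below the top of the cap); z up along its axis. It can be gripped by the cap.
- plate_a: Round metal plate 76 mm in diameter with a ring and a cross marking its centre, one of four in a straight row, 84 mm apart, on the flat top of the fixed long blue and white magnetic stirrer (360 mm long, 120 mm wide). An end plate. The origin is at the plate's centre, 2 mm below the surface a bottle stands on, which is 52 mm above the bench; its y axis runs along the row from plate_d towards plate_a, x across it.
- plate_b: Round metal plate 76 mm in diameter with a ring and a cross marking its centre, one of four in a straight row, 84 mm apart, on the flat top of the fixed long blue and white magnetic stirrer (360 mm long, 120 mm wide). Second in the row, next to plate_a. The origin is at the plate's centre, 2 mm below the surface a bottle stands on, which is 52 mm above the bench; its y axis runs along the row from plate_d towards plate_a, x across it.
- plate_c: Round metal plate 76 mm in diameter with a ring and a cross marking its centre, one of four in a straight row, 84 mm apart, on the flat top of the fixed long blue and white magnetic stirrer (360 mm long, 120 mm wide). Third in the row, next to plate_d. The origin is at the plate's centre, 2 mm below the surface a bottle stands on, which is 52 mm above the bench; its y axis runs along the row from plate_d towards plate_a, x across it.
- plate_d: Round metal plate 76 mm in diameter with a ring and a cross marking its centre, one of four in a straight row, 84 mm apart, on the flat top of the fixed long blue and white magnetic stirrer (360 mm long, 120 mm wide). The other end plate. The origin is at the plate's centre, 2 mm below the surface a bottle stands on, which is 52 mm above the bench; its y axis runs along the row from plate_d towards plate_a, x across it.
- control_unit: The stirrer's fixed control unit: blue and white box with a display, two black knobs and a green switch, 115 x 68 mm, 50 mm high (65 mm over the knobs), standing at one end of the stirrer, 101 mm from the centre of the nearest plate, which is plate_a at some starts and plate_d at others (a steel dish of white stir bars stands at the other end). Origin at the centre of its underside.
- beaker_mid (a point): Clear glass beaker, 73 mm across its rim, 95 mm high, 120 g, loose and upright among the bottles, to be left where it is. The point is on its axis half-way up (47.5 mm above its foot).
Not all that is in view belongs to the job. What is shaped like the part that bears bottle_100_mid but pink is not meant.

How it is judged (in metres and radians):
At the end, for the whole second after the job is handed in: Each of the four bottles stands upright and at rest on its own plate, its axis within 14 mm of the plate's centre: 25, 50, 100 and 250 mL in this order along the row, beginning at the plate next to the control unit (((horizontal distance between control_unit and plate_a below 0.16 m and horizontal distance between bottle_25_mid and plate_a below 0.014 m and horizontal distance between bottle_50_mid and plate_b below 0.014 m and horizontal distance between bottle_100_mid and plate_c below 0.014 m and horizontal distance between bottle_250_mid and plate_d below 0.014 m) or (horizontal distance between control_unit and plate_d below 0.16 m and horizontal distance between bottle_25_mid and plate_d below 0.014 m and horizontal distance between bottle_50_mid and plate_c below 0.014 m and horizontal distance between bottle_100_mid and plate_b below 0.014 m and horizontal distance between bottle_250_mid and plate_a below 0.014 m)) and angle between each of bottle_25_mid, bottle_50_mid, bottle_100_mid, bottle_250_mid's own z axis and vertical below 0.08 rad and height (world z) of bottle_25_mid between 0.083 and 0.095 m and linear speed of each of bottle_25, bottle_50, bottle_100, bottle_250 below 0.02 m/s and height (world z) of bottle_50_mid between 0.0915 and 0.1035 m and height (world z) of bottle_100_mid between 0.0985 and 0.1105 m and height (world z) of bottle_250_mid between 0.1175 and 0.1295 m); the robot touches nothing.
It fails at once if the 25 mL bottle is dropped (falls freely more than about 20 mm) or knocked over (angle between bottle_25_mid's own z axis and vertical above 0.8 rad or (contact force between the fingers and bottle_25 below 0.05 N and linear speed of bottle_25 above 0.65 m/s)).
It fails at once if the 50 mL bottle is dropped (falls freely more than about 20 mm) or knocked over (angle between bottle_50_mid's own z axis and vertical above 0.8 rad or (contact force between the fingers and bottle_50 below 0.05 N and linear speed of bottle_50 above 0.65 m/s)).
It fails at once if the 100 mL bottle is dropped (falls freely more than about 20 mm) or knocked over (angle between bottle_100_mid's own z axis and vertical above 0.8 rad or (contact force between the fingers and bottle_100 below 0.05 N and linear speed of bottle_100 above 0.65 m/s)).
It fails at once if the 250 mL bottle is dropped (falls freely more than about 20 mm) or knocked over (angle between bottle_250_mid's own z axis and vertical above 0.8 rad or (contact force between the fingers and bottle_250 below 0.05 N and linear speed of bottle_250 above 0.65 m/s)).
It fails at once if the beaker is shifted by more than 30 mm or knocked over (distance of beaker_mid from where it was at the start of the episode above 0.03 m or angle between beaker_mid's own z axis and vertical above 0.5 rad).
It also fails if it takes over 112 s, if anything falls off the work surface, if the arm or the gripper's body presses on something with over 40 N, if the wrist force passes 120 N, or if a joint passes its speed limit or range.

ROBOT

A 6-joint arm with a two-finger parallel gripper is mounted at the origin on the work surface. World frame = base frame: x ahead of the robot, y to its left, z up, the work surface at z = 0. Lengths are in mm, angles in rad, forces in N, time in s.
With the tool pointing down it reaches from about 350 to 850 mm from the base axis. Payload 8.1 kg.
Tool frame: the origin (TCP) lies midway between the tips of the shut fingers; the grasp point (between the pads) lies 19 mm behind it (ctrl.pinch_z is the distance from the TCP to the grasp point, in mm); z points along the fingers, y is the line along which they close (so a half turn about z gives the same grasp; the last joint's range is limited). The gripper opens to 85 mm and grips with 20 to 120 N. Pads are 22 mm wide; open, the fingers measure 114 mm over their backs; the gripper's body (76 mm by 85 mm) begins 54 mm behind the grasp point. The pads swing forward as they close: fully open they stand 13 mm farther back than shut.
Start: joints at [-1.328, 0.13, 1.488, -0, 1.523, -0.085], TCP at [193.197, -568.049, 205.792] pointing down, gripper open.
Joint ranges: [-2.96, 2.96], [-0.89, 2.26], [0.02, 2.5], [-1.34, 4.48], [0, 2.73], [-2.66, 2.66]. Speed limits (rad/s): [2.39, 2.39, 2.79, 3.14, 3.14, 3.14].

INTERFACE

Orientations are given as a unit quaternion [x, y, z, w].
In Python, from station import ctrl, vision gives the robot as it stands.
- The arm moves only by the tool play_rows, never from a script. Its argument "motion" is text: rows parted by semicolons, each of 5 numbers parted by spaces: the finger opening in m, from 0 to 0.0854, then the shift along the tool's x, y, z in m, then the turn about the tool's z in degrees. In form: claw dx dy dz roll; .... A call has 1 to 12 rows; each row shifts and turns the commanded pose from where the row before left it, along the tool's axes as they then stand; what a row does not reach is not made up. A row lasts 1/10 s, in which the tool goes at most 50 mm and 8.59 degrees, less where a joint would pass 70% of its speed; a pose out of reach is approached as far as the arm can. A call with a gripper value outside its range is refused whole. The fingers move at their own pace and stop on an object; "force" is the grip in N (left out, the last holds). Time passes only in rows, so rows that do not move let the fingers close. It gives the time, the measured TCP pose, the force, the opening and the grip force at its end, in the units of the state.
- ctrl.observe(): the state, without advancing time (a new reading comes with each control period).
- vision.camera(name): name is "scene" or "top"; returns a dict with "pixels" (400x640x3 uint8, red, green, blue), "fx", "fy", "cx", "cy" (pixels), "R" (3x3) and "t" (3): a world point X has camera coordinates R X + t. Camera axes: x right, y down, z forward; pixel columns grow to the right and rows downward; lengths in mm; the calibration is good to about 2 mm. A picture is of the moment at which its call begins. There is no depth.
- ctrl.job_done(): hands the job in; it is judged then, once.
The state is a dict: "t": time; "qpos": joint angles; "joint_vel": joint speeds; "joint_efforts": joint torques, N m; "eef_pos": TCP position; "orientation": TCP orientation; "contact_force": force on the tool from outside, world axes, zero at the start; "wrist_torque": the same for the moment, N m; "finger_gap": finger opening in mm; "grip_force": force on a finger pad.
Only numpy, scipy, OpenCV 4.12 (cv2) and the standard library are available. Lean on these libraries where they do the work, as an engineer would, in place of code of your own. Each camera call takes 0.05 s, during which the arm holds its last target. There are 200 camera calls.

## Working session

There is one attempt and no reset: what is moved stays moved. The work goes in short steps, Python scripts to look and compute and a tool call to move; the robot and the scene stay as the last step left them, time stands still between calls to the robot, and variables do not carry over. Pictures are saved under pics/ and viewed, at most 14 in all, crops included, and the job is handed in when it is done.

Besides the shell and the picture viewer there is one more tool, called by a JSON object that holds its "api" and its "payload", one argument or row to a line. play_rows: Moves the arm, as the interface text tells. Its arguments: {"type":"object","properties":{"motion":{"type":"string"},"force":{"type":"number"}},"required":["motion"]}

```bash
mkdir -p pics; python3 - <<'E'
from station import ctrl, vision
import cv2
for n in("top","scene"):
    c=vision.camera(n); cv2.imwrite(f"pics/{n}0.png",c["pixels"][:,:,::-1])
    print(n,c["fx"],c["fy"],c["cx"],c["cy"],c["R"],c["t"])
s=ctrl.observe();print(s)
E
```

```text
top 510.5698882508966 510.5698882508966 317.0790674142176 208.77266486167045 [[ 0.02924201 -0.99956729 -0.00318244]
 [-0.9865225  -0.02834731 -0.16115141]
 [ 0.16099147  0.00785194 -0.98692456]] [ -14.683271    570.14665546 1353.44507298]
scene 481.6758506426021 481.6758506426021 322.7172252547755 201.0313653229726 [[ 0.35983443  0.93283973 -0.0181442 ]
 [ 0.66360126 -0.26955141 -0.69783623]
 [-0.65586016  0.23906499 -0.7160275 ]] [-195.79510067 -315.48321339 1786.18524892]
{'t': 0.1, 'qpos': array([-1.32843030e+00,  1.31079705e-01,  1.48919286e+00, -6.60864413e-06,
        1.52296836e+00, -8.54242555e-02]), 'joint_vel': array([ 0.00175301, -0.00065111, -0.00068396,  0.00068206,  0.00081219,
        0.00078855]), 'joint_efforts': array([ 1.61785847e-03, -5.70954108e+01, -5.01940084e+01, -1.38948299e-04,
        8.13876599e-03,  4.11422900e-05]), 'eef_pos': array([ 193.04743054, -567.53201258,  204.84055   ]), 'orientation': array([ 9.86598868e-01,  1.63162481e-01, -6.78944539e-05, -8.21339493e-04]), 'contact_force': array([ 0.20752854, -0.7401261 ,  0.83242884]), 'wrist_torque': array([ 0.02721303,  0.06990899, -0.03442319]), 'grip_force': 0.0, 'finger_gap': 85.5860502865764}
```

View pics/top0.png

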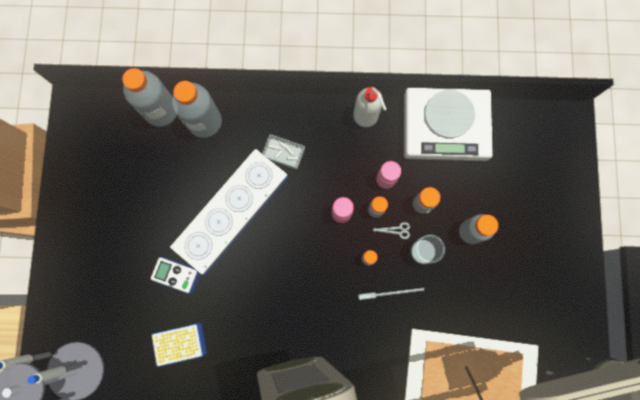

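View pics/scene0.png

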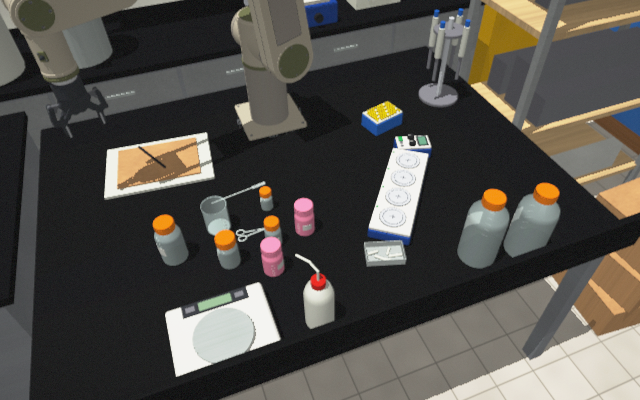

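The top picture shows the orange caps at about (370,257) for 25 mL, (379,206) for 50, (429,197) for 100 and (487,225) for 250. The plates run from (198,246) to (259,175), with the control unit at (175,273), next to the lower plate. The scene view agrees; the pink bottles and the large bottles behind are not part of the job.

```bash
cat > h.py <<'E'
import numpy as np, cv2
from scipy.optimize import least_squares
from station import ctrl, vision
SZ={25:(34,20,74),50:(41,22,91),100:(52,25,105),250:(52,25,143)}
def proj(c,X):
    X=np.atleast_2d(X)@c["R"].T+c["t"]; return np.c_[c["fx"]*X[:,0]/X[:,2]+c["cx"],c["fy"]*X[:,1]/X[:,2]+c["cy"]]
def back(c,uv,z):
    d=c["R"].T@np.array([(uv[0]-c["cx"])/c["fx"],(uv[1]-c["cy"])/c["fy"],1]); o=-c["R"].T@c["t"]
    return o+d*(z-o[2])/d[2]
def cent(cnt):
    m=cv2.moments(cnt); return np.array([m["m10"],m["m01"]])/m["m00"],m["m00"]
def capcent(c,xy,s,z0):
    D,h,H=SZ[s]; a=np.linspace(0,2*np.pi,60)
    P=[np.c_[xy[0]+D/2*np.cos(a),xy[1]+D/2*np.sin(a),np.full(60,z)] for z in(z0+H-h,z0+H)]
    return cent(cv2.convexHull(proj(c,np.vstack(P)).astype(np.float32)))
def mask(c):
    hsv=cv2.cvtColor(c["pixels"],cv2.COLOR_RGB2HSV); return cv2.inRange(hsv,(6,170,110),(20,255,255))
def findcap(c,s,guess,z0=0):
    n,l,st,ce=cv2.connectedComponentsWithStats(mask(c)); ce=ce[1:];ar=st[1:,4]
    g,A=capcent(c,guess,s,z0); k=[i for i in range(n-1) if ar[i]>40]
    i=min(k,key=lambda i:np.hypot(*(ce[i]-g)))
    r=least_squares(lambda x:capcent(c,x,s,z0)[0]-ce[i],guess,diff_step=1e-3)
    return r.x,ce[i],ar[i],A
E
python3 - <<'E'
from h import *
c=vision.camera("top");d=vision.camera("scene")
px={25:(370,257),50:(379,206),100:(429,197),250:(487,225)}
for s,p in px.items():
    g=back(c,p,SZ[s][2])[:2]
    x,*i=findcap(c,s,g); y,*j=findcap(d,s,x); print(s,x.round(1),i,y.round(1),j)
for n,p,z in(("beaker",(428,243),95),("pink",(389,170),105),("pink",(343,205),105)): print(n,back(c,p,z).round())
for p in((259,175),(239,198),(218,222),(198,246)): print(back(c,p,52).round(1))
print("unit",back(c,(175,272),50))
a=cv2.resize(c["pixels"][140:300,140:310],None,fx=4.5,fy=3.7*4.5/3.7*0.83,interpolation=cv2.INTER_CUBIC)
a=cv2.resize(c["pixels"][145:280,150:310],None,fx=4.4,fy=4.4,interpolation=cv2.INTER_CUBIC)
cv2.imwrite("pics/plates.png",a[:,:,::-1])
E
```

```text
25 [ 443.2 -144.1] [array([370.45859873, 256.31210191]), np.int32(157), 139.63713087909855] [ 442.3 -142.5] [array([264.63333333, 191.45      ]), np.int32(120), 130.56240251800045]
50 [ 583.3 -165.2] [array([379.60747664, 203.6682243 ]), np.int32(214), 207.3140793913044] [ 581.6 -163.4] [array([271.0245098 , 222.64215686]), np.int32(204), 216.43873362173326]
100 [ 603.8 -296.5] [array([429.70535714, 196.69345238]), np.int32(336), 347.4410755375866] [ 603.8 -294.6] [array([224.70294118, 239.53823529]), np.int32(340), 370.7339993289206]
250 [ 527.8 -434.6] [array([487.15733333, 224.66666667]), np.int32(375), 391.78717482765205] [ 526.5 -431.9] [array([163.32249322, 224.03252033]), np.int32(369), 383.04881552932784]
beaker [ 480. -291.   95.]
pink [ 671. -187.  105.]
pink [573. -66. 105.]
[659.2 164.8  52. ]
[593.1 216.6  52. ]
[525.2 270.1  52. ]
[458.4 320.2  52. ]
unit [387.01978313 377.7007289   50.        ]
```

View pics/plates.png

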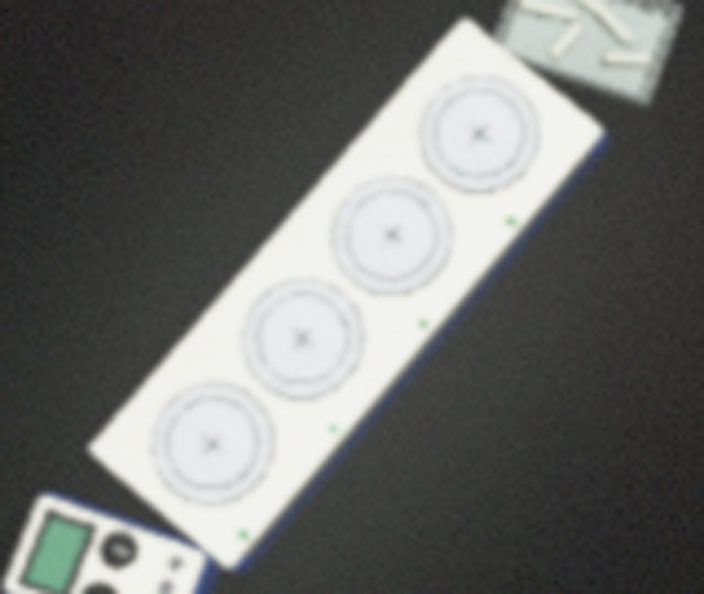

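The crop shows the plate crosses at crop pixels (479,134), (392,235), (303,339) and (212,444), with the control unit beside the last one. Next I square the tool to the world axes (roll 18.8°) and go to the 25 mL bottle.

{"api": "play_rows", "payload": {
  "motion": "0.0854 0 0 0 6.26; 0.0854 0 0 0 6.26; 0.0854 0 0 0 6.26; 0.07 0.025 -0.0424 0 0; 0.07 0.025 -0.0424 0 0; 0.07 0.025 -0.0424 0 0; 0.07 0.025 -0.0424 0 0; 0.07 0.025 -0.0424 0 0; 0.07 0.025 -0.0424 0 0; 0.07 0.025 -0.0424 0 0; 0.07 0.025 -0.0424 0 0; 0.07 0.025 -0.0424 0 0",
  "force": 40
}}

```text
t: 1.4
eef_pos: [418.8, -184.6, 205.9]
orientation: [1.0, -0.0, 0.0, 0.0]
contact_force: [1.5, -1.3, -0.1]
finger_gap: 70.3
grip_force: 0.0
```

```bash
python3 - <<'E'
from h import *
c=vision.camera("top");d=vision.camera("scene")
P=np.array([back(c,(150+(u+.5)/4.4-.5,145+(v+.5)/4.4-.5),52)[:2] for u,v in((212,444),(303,339),(392,235),(479,134))])
m=P.mean(0);e=np.linalg.svd(P-m)[2][0];e*=np.sign(e[0])
Q=np.array([m+84*k*e for k in(-1.5,-.5,.5,1.5)]);print(P.round(1),Q.round(1))
# scene check: where these project
print(proj(d,np.c_[Q,np.full(4,52)]).round(1))
a=cv2.resize(d["pixels"][140:250,360:440],None,fx=5,fy=5,interpolation=cv2.INTER_CUBIC);cv2.imwrite("pics/plates2.png",a[:,:,::-1])
s=ctrl.observe();print(s["t"],s["eef_pos"],s["orientation"],s["qpos"],s["finger_gap"])
E
```

```text
[[459.6 320.8]
 [526.2 268.9]
 [593.1 217.4]
 [659.  166.3]] [[459.9 320.5]
 [526.3 269.1]
 [592.7 217.6]
 [659.1 166.2]]
[[407.3 159. ]
 [402.6 176.4]
 [397.6 195.2]
 [392.1 215.5]]
1.5 [ 420.45886038 -181.29047476  205.83930055] [ 9.99993417e-01  3.45857220e-03  6.13620600e-04 -9.09631145e-04] [-0.5210203  -0.26436298  1.86528084  0.00219029  1.54052361  1.04279273] 70.30508530995995
```

View pics/plates2.png

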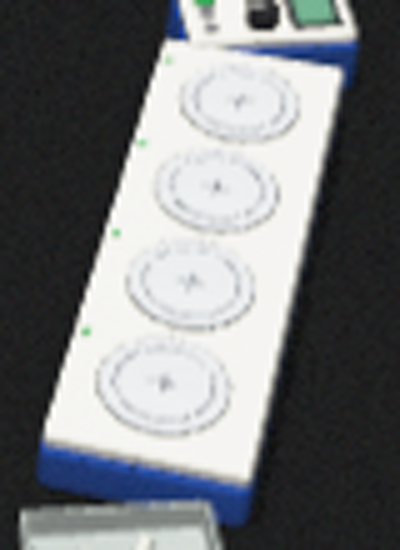

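The scene crosses sit about 1 px from the prediction (2–3 mm), and the bottles show the same offset, so I'll average the two views. Now I approach the 25 mL bottle.

{"api": "play_rows", "payload": {
  "motion": "0.07 0.0115 -0.019 0 0; 0.07 0.0115 -0.019 0 0; 0.07 0 0 0.03 0; 0.07 0 0 0.035 0; 0.07 0 0 0.035 0; 0.07 0 0 0.025 0; 0.07 0 0 0.01 0; 0.07 0 0 0 0; 0.07 0 0 0 0"
}}

```text
t: 2.4
eef_pos: [441.9, -149.1, 72.1]
orientation: [1.0, -0.0, 0.001, 0.0]
contact_force: [-0.3, -0.6, 0.4]
finger_gap: 69.4
grip_force: 0.0
```

{"api": "play_rows", "payload": {
  "motion": "0.07 0.001 -0.0055 0.009 0; 0.07 0 0 0.009 0; 0.07 0 0 0 0; 0.04 0 0 0 0; 0.03 0 0 0 0; 0.02 0 0 0 0; 0.02 0 0 0 0; 0.02 0 0 0 0; 0.02 0 0 0 0; 0.02 0 0 0 0",
  "force": 40
}}

```text
t: 3.4
eef_pos: [442.2, -143.0, 52.8]
orientation: [1.0, -0.0, 0.0, 0.0]
contact_force: [-0.3, -0.2, -0.9]
finger_gap: 20.0
grip_force: 0.0
```

```bash
python3 - <<'E'
from h import *
s=ctrl.observe();print(s["t"],s["eef_pos"],s["contact_force"],s["finger_gap"],s["grip_force"])
d=vision.camera("scene")
a=cv2.resize(d["pixels"][90:230,180:340],None,fx=4.5,fy=4.2);cv2.imwrite("pics/g25.png",a[:,:,::-1])
E
```

```text
3.4 [ 442.20180527 -142.97727612   52.82808391] [-0.31318448 -0.17910938 -0.85156033] 19.953425698585427 0.0
```

View pics/g25.png

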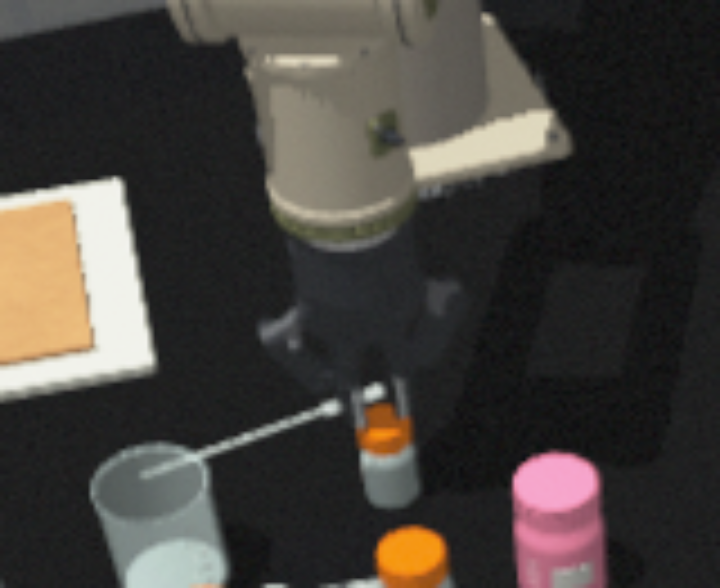

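The fingers closed to 20 mm with no grip force, so they missed the cap. The 25 mL bottle still stands at about (265,192). I'll check where the fingers really are.

```bash
python3 - <<'E'
from h import *
c=vision.camera("top");d=vision.camera("scene")
for n,k in(("top",c),("scene",d)):
    p=proj(k,[[442.2,-143+o,z] for z in(53,74,95) for o in(-10,10)]).round(1);print(n,p.tolist())
    print(findcap(k,25,np.array([443.,-143])))
p=proj(d,[[442.2,-143+o,z] for z in(53,74) for o in(-10,10)])
a=cv2.resize(c["pixels"][225:285,340:400],None,fx=8,fy=8,interpolation=cv2.INTER_CUBIC)
b=cv2.resize(d["pixels"][160:220,235:275+20],None,fx=8,fy=8,interpolation=cv2.INTER_CUBIC)[:, :320]
cv2.imwrite("pics/chk.png",np.hstack([a,b])[:,:,::-1])
E
```

```text
top [[373.3, 257.1], [365.9, 256.9], [374.1, 256.5], [366.6, 256.3], [375.0, 256.0], [367.3, 255.8]]
(array([ 587.66347615, -167.84236783]), array([379.87368421, 203.14210526]), np.int32(190), 139.67142958426848)
scene [[261.6, 195.0], [268.1, 193.2], [260.8, 189.9], [267.4, 188.1], [260.0, 184.7], [266.7, 182.9]]
(array([ 445.45929547, -142.49083996]), array([264.94623656, 192.13978495]), np.int32(93), 130.48052637511864)
```

View pics/chk.png

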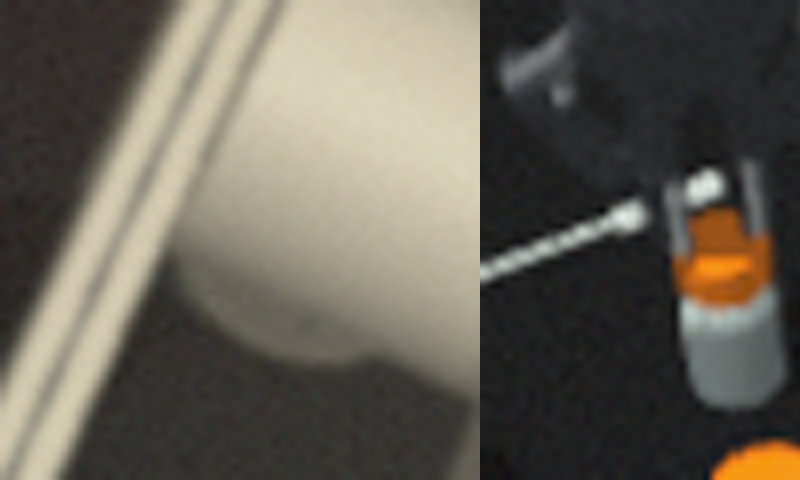

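The fingers end at the cap's top edge in the scene crop, either just above it or behind it. I'll compare the bottle with its start image to see whether it moved.

```bash
python3 - <<'E'
from h import *
d=vision.camera("scene")["pixels"][:,:,::-1]; o=cv2.imread("pics/scene0.png")
r=slice(160,222),slice(240,295)
cv2.imwrite("pics/cmp.png",np.hstack([cv2.resize(i[r],None,fx=7,fy=7,interpolation=cv2.INTER_CUBIC) for i in(o,d)]))
t=o[193:212,254:276]; q=d[185:225,244:290]
m=cv2.matchTemplate(np.ascontiguousarray(q),t,cv2.TM_CCOEFF_NORMED);_,v,_,l=cv2.minMaxLoc(m);print(v,l[0]+244-254,l[1]+185-193)
E
```

```text
0.9942665100097656 0 0
```

View pics/cmp.png

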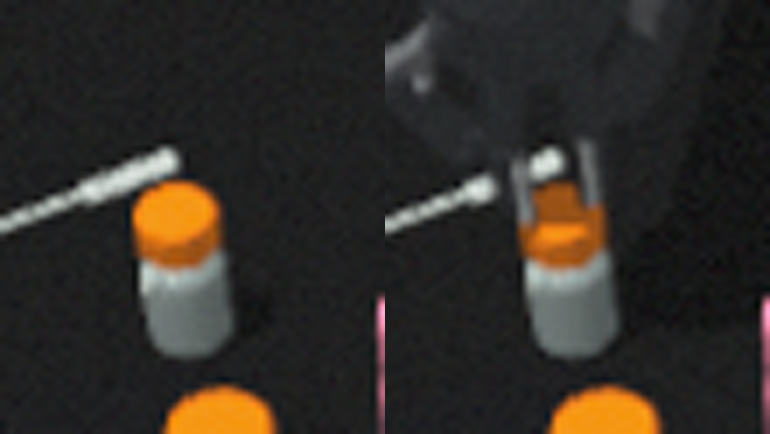

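The bottle has not moved at all. The fingers closed just above the cap (top 74 mm), so the visible tips sit about 20 mm above the reported TCP. I'll open, go 20 mm lower and close again.

{"api": "play_rows", "payload": {
  "motion": "0.07 0 0 0 0; 0.07 0 0 0 0; 0.07 0 0 0 0; 0.07 0 0 0 0; 0.07 0 0 0 0; 0.07 0 0 0.005 0; 0.07 0 0 0.008 0; 0.07 0 0 0.007 0; 0.07 0 0 0 0; 0.07 0 0 0 0"
}}

```text
t: 4.6
eef_pos: [441.7, -142.7, 32.2]
orientation: [1.0, -0.0, -0.001, -0.0]
contact_force: [0.3, -0.2, 0.7]
finger_gap: 69.8
grip_force: 0.0
```

{"api": "play_rows", "payload": {
  "motion": "0.045 0 0 0 0; 0.03 0 0 0 0; 0.02 0 0 0 0; 0.02 0 0 0 0; 0.02 0 0 0 0; 0.02 0 0 0 0; 0.02 0 0 0 0; 0.02 0 0 0 0",
  "force": 40
}}

```text
t: 5.4
eef_pos: [442.7, -143.1, 33.3]
orientation: [1.0, 0.0, 0.0, 0.0]
contact_force: [-0.1, 2.5, 5.5]
finger_gap: 32.2
grip_force: 39.8
```

```bash
python3 - <<'E'
from h import *
s=ctrl.observe();print(s["t"],s["eef_pos"],s["contact_force"],s["finger_gap"],s["grip_force"],ctrl.pinch_z)
d=vision.camera("scene");cv2.imwrite("pics/g25b.png",cv2.resize(d["pixels"][160:222,240:295],None,fx=7,fy=7,interpolation=cv2.INTER_CUBIC)[:,:,::-1])
E
```

```text
5.4 [ 442.65170533 -143.05122149   33.31289104] [-0.08237252  2.45741276  5.52616774] 32.184940218673525 39.80952322483063 18.700000000000003
```

View pics/g25b.png

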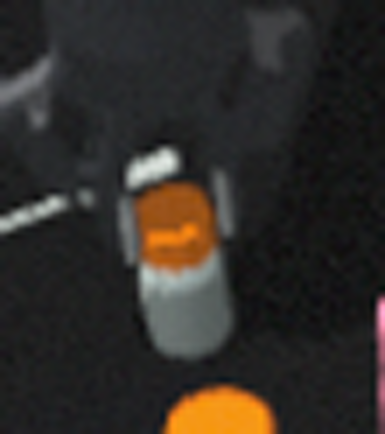

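Now it grips: gap 32 mm, 40 N, pads on the cap down to its foot. For the others, TCP z = cap foot − 21 mm. Lift and carry to the first plate.

{"api": "play_rows", "payload": {
  "motion": "0.02 0 0 -0.005 0; 0.02 0 0 -0.015 0; 0.02 0 0 -0.025 0; 0.02 0 0 -0.03 0; 0.02 0 -0.01 -0.02 0; 0.02 0 -0.02 -0.005 0; 0.02 0.001 -0.03 0 0; 0.02 0.002 -0.04 0 0; 0.02 0.002 -0.04 0 0; 0.02 0.002 -0.04 0 0; 0.02 0.002 -0.04 0 0; 0.02 0.002 -0.04 0 0"
}}

```text
t: 6.65
eef_pos: [452.7, 118.5, 132.7]
orientation: [1.0, -0.0, -0.0, 0.0]
contact_force: [0.7, -0.5, -0.9]
finger_gap: 32.2
grip_force: 39.8
```

{"api": "play_rows", "payload": {
  "motion": "0.02 0.002 -0.04 0 0; 0.02 0.002 -0.04 0 0; 0.02 0.002 -0.04 0 0; 0.02 0.002 -0.035 0 0; 0.02 0 -0.025 0 0; 0.02 0 -0.015 0 0; 0.02 0 -0.009 0 0; 0.02 0 0 0 0; 0.02 0 0 0 0"
}}

```text
t: 7.55
eef_pos: [461.3, 320.1, 132.7]
orientation: [1.0, -0.0, -0.0, 0.0]
contact_force: [-0.9, 0.2, -0.9]
finger_gap: 32.6
grip_force: 39.8
```

```bash
python3 - <<'E'
from h import *
s=ctrl.observe();print(s["t"],s["eef_pos"],s["orientation"],s["contact_force"],s["finger_gap"],s["grip_force"])
E
```

```text
7.55 [461.25088142 320.09857215 132.65111442] [ 9.99999902e-01 -2.50216906e-04 -1.40223155e-04  3.36980397e-04] [-0.91907634  0.20011568 -0.85307515] 32.590419880943315 39.772785902023315
```

{"api": "play_rows", "payload": {
  "motion": "0.02 -0.002 -0.0014 0.01 0; 0.02 0 0 0.015 0; 0.02 0 0 0.01 0; 0.02 0 0 0.006 0; 0.02 0 0 0.003 0; 0.02 0 0 0.002 0; 0.02 0 0 0 0; 0.02 0 0 0.0005 0; 0.02 0 0 0 0; 0.02 0 0 0 0"
}}

```text
t: 8.55
eef_pos: [459.4, 322.6, 86.7]
orientation: [1.0, 0.0, 0.0, -0.0]
contact_force: [-0.4, -0.9, -1.4]
finger_gap: 32.2
grip_force: 39.8
```

{"api": "play_rows", "payload": {
  "motion": "0.02 0 0 0.001 0; 0.02 0 0 0 0; 0.036 0 0 0 0; 0.04 0 0 0 0; 0.06 0 0 0 0; 0.07 0 0 0 0; 0.07 0 0 0 0; 0.07 0 0 -0.01 0; 0.07 0 0 -0.03 0; 0.07 0 0 -0.045 0; 0.07 0.01 0.04 -0.02 0; 0.07 0.012 0.045 0 0"
}}

```text
t: 9.75
eef_pos: [483.6, 238.7, 196.3]
orientation: [1.0, 0.002, 0.004, -0.002]
contact_force: [1.5, -0.6, -1.1]
finger_gap: 70.1
grip_force: 0.0
```

```bash
python3 - <<'E'
from h import *
s=ctrl.observe();print(s["t"],s["eef_pos"],s["orientation"],s["contact_force"],s["finger_gap"])
for n in("top","scene"):
  c=vision.camera(n);print(n,findcap(c,25,np.array([459.,321]),52)[:3]); 
  for k,g in((50,(582.5,-164.)),(100,(604,-295.5))): print(k,findcap(c,k,np.array(g))[:3])
E
```

```text
9.75 [483.59572759 238.74357357 196.25056316] [ 0.99998878  0.00169654  0.00409677 -0.0016662 ] [ 1.52239966 -0.55398735 -1.09648449] 70.12306989266163
top (array([870.04616675, 369.34528138]), array([184.47916667,  91.484375  ]), np.int32(384))
50 (array([ 583.45997497, -164.9658025 ]), array([379.50232558, 203.61860465]), np.int32(215))
100 (array([ 603.76643356, -296.47659072]), array([429.68249258, 196.6884273 ]), np.int32(337))
scene (array([460.95311138, 323.05978094]), array([410.5       , 143.15217391]), np.int32(92))
50 (array([ 581.55147367, -163.37445457]), array([271.0245098 , 222.64215686]), np.int32(204))
100 (array([ 603.83844454, -294.5611231 ]), array([224.70294118, 239.53823529]), np.int32(340))
```

{"api": "play_rows", "payload": {
  "motion": "0.07 0.011 0.044 0 0; 0.07 0.011 0.044 0 0; 0.07 0.011 0.044 0 0; 0.07 0.011 0.044 0 0; 0.07 0.011 0.044 0 0; 0.07 0.011 0.044 0 0; 0.07 0.011 0.044 0 0; 0.07 0.011 0.044 0 0; 0.07 0.011 0.035 0 0; 0.07 0.002 0.015 0.02 0; 0.07 0 0 0.03 0; 0.07 0 0 0 0"
}}

```text
t: 11.05
eef_pos: [579.3, -163.8, 135.6]
orientation: [1.0, -0.001, -0.004, -0.002]
contact_force: [-1.1, 0.5, -0.6]
finger_gap: 69.9
grip_force: 0.0
```

{"api": "play_rows", "payload": {
  "motion": "0.07 0 0 0 0; 0.07 0 0 0 0"
}}

```text
t: 11.25
eef_pos: [583.2, -164.2, 142.3]
orientation: [1.0, 0.0, 0.001, 0.0]
contact_force: [0.5, -0.5, 0.3]
finger_gap: 70.4
grip_force: 0.0
```

{"api": "play_rows", "payload": {
  "motion": "0.07 -0.0005 0 0.02 0; 0.07 0 0 0.03 0; 0.07 0 0 0.025 0; 0.07 0 0 0.013 0; 0.07 0 0 0.006 0; 0.07 0 0 0 0; 0.05 0 0 0 0; 0.035 0 0 0 0; 0.025 0 0 0 0; 0.025 0 0 0 0; 0.025 0 0 0 0; 0.025 0 0 0 0",
  "force": 40
}}

```text
t: 12.45
eef_pos: [583.1, -164.9, 48.3]
orientation: [1.0, 0.0, 0.001, 0.0]
contact_force: [-0.2, 1.5, 6.7]
finger_gap: 39.7
grip_force: 40.2
```

{"api": "play_rows", "payload": {
  "motion": "0.025 0 0 -0.005 0; 0.025 0 0 -0.015 0; 0.025 0 0 -0.025 0; 0.025 0 0 -0.035 0; 0.025 0 0 -0.035 0; 0.025 0 0 -0.02 0; 0.025 0 -0.01 -0.005 0; 0.025 -0.002 -0.02 0 0; 0.025 -0.004 -0.03 0 0; 0.025 -0.005 -0.04 0 0; 0.025 -0.005 -0.04 0 0; 0.025 -0.005 -0.04 0 0"
}}

```text
t: 13.65
eef_pos: [559.3, 17.5, 185.3]
orientation: [1.0, -0.0, -0.001, -0.0]
contact_force: [0.6, 0.8, -1.6]
finger_gap: 39.7
grip_force: 40.4
```

{"api": "play_rows", "payload": {
  "motion": "0.025 -0.006 -0.04 0 0; 0.025 -0.006 -0.04 0 0; 0.025 -0.006 -0.04 0 0; 0.025 -0.006 -0.04 0 0; 0.025 -0.006 -0.035 0 0; 0.025 -0.004 -0.03 0 0; 0.025 -0.002 -0.02 0 0; 0.025 0 -0.01 0.01 0; 0.025 0 0 0.02 0; 0.025 0 0 0.02 0; 0.025 0 0 0 0; 0.025 0 0 0 0"
}}

```text
t: 14.85
eef_pos: [523.9, 269.8, 135.2]
orientation: [1.0, -0.0, -0.001, 0.001]
contact_force: [0.0, -0.1, -0.9]
finger_gap: 39.8
grip_force: 40.5
```

{"api": "play_rows", "payload": {
  "motion": "0.025 0.0025 0 0.01 0; 0.025 0 0 0.012 0; 0.025 0 0 0.006 0; 0.025 0 0 0.003 0; 0.025 0 0 0.002 0; 0.025 0 0 0 0; 0.025 0 0 0 0; 0.025 0 0 0 0"
}}

```text
t: 15.65
eef_pos: [527.5, 270.6, 103.8]
orientation: [1.0, 0.0, 0.0, -0.0]
contact_force: [1.1, 0.1, -1.7]
finger_gap: 39.6
grip_force: 40.5
```

{"api": "play_rows", "payload": {
  "motion": "0.025 -0.001 0 0.002 0; 0.025 0 0 0.0012 0; 0.025 0 0 0 0; 0.025 0 0 0 0; 0.045 0 0 0 0; 0.05 0 0 0 0; 0.07 0 0 0 0; 0.075 0 0 0 0; 0.075 0 0 0 0; 0.08 0 0 -0.01 0; 0.08 0 0 -0.03 0; 0.08 0 0 -0.04 0"
}}

```text
t: 16.85
eef_pos: [524.6, 269.8, 179.2]
orientation: [1.0, -0.0, -0.002, 0.001]
contact_force: [1.1, 1.4, 0.2]
finger_gap: 79.9
grip_force: 0.0
```

{"api": "play_rows", "payload": {
  "motion": "0.08 0.006 0.044 -0.02 0; 0.08 0.006 0.044 0 0; 0.08 0.006 0.044 0 0; 0.08 0.006 0.044 0 0; 0.08 0.006 0.044 0 0; 0.08 0.006 0.044 0 0; 0.08 0.006 0.044 0 0; 0.08 0.006 0.044 0 0; 0.08 0.006 0.044 0 0; 0.08 0.006 0.044 0 0; 0.08 0.006 0.044 0 0; 0.08 0.006 0.044 0 0"
}}

```text
t: 18.05
eef_pos: [598.3, -259.5, 201.2]
orientation: [1.0, -0.0, 0.001, 0.0]
contact_force: [0.7, 0.3, -0.4]
finger_gap: 80.0
grip_force: 0.0
```

{"api": "play_rows", "payload": {
  "motion": "0.08 0.004 0.025 0 0; 0.08 0.002 0.015 0 0; 0.08 0 0 0 0; 0.08 0 0 0 0; 0.08 0 0 0 0"
}}

```text
t: 18.55
eef_pos: [604.4, -295.8, 200.4]
orientation: [1.0, 0.001, 0.0, -0.0]
contact_force: [-0.4, -0.5, -0.3]
finger_gap: 80.0
grip_force: 0.0
```

```bash
python3 - <<'E'
from h import *
s=ctrl.observe();print(s["t"],s["eef_pos"],s["orientation"],s["contact_force"],s["finger_gap"])
Q=[[459.9,320.5],[526.3,269.1]]
for n in("top","scene"):
  c=vision.camera(n)
  for k,g in zip((25,50),Q): print(n,k,findcap(c,k,np.array(g),52)[:3])
E
```

```text
18.55 [ 604.43576123 -295.83787524  200.38094021] [ 9.99999652e-01  8.05035358e-04  4.98905278e-05 -2.14669705e-04] [-0.44568704 -0.51353483 -0.34431788] 80.04657637207345
top 25 (array([457.89625184, 323.66298681]), array([190.77358491, 243.91509434]), np.int32(106))
top 50 (array([523.76488357, 272.30881401]), array([210.96835443, 218.2721519 ]), np.int32(158))
scene 25 (array([460.93922238, 323.06728273]), array([410.5       , 143.14893617]), np.int32(94))
scene 50 (array([527.47881051, 271.4180618 ]), array([406.32638889, 156.40972222]), np.int32(144))
```

Both bottles stand within about 3–4 mm of their plate centres in both cameras. Now the 100 mL.

{"api": "play_rows", "payload": {
  "motion": "0.08 0 0 0.02 0; 0.08 0 0 0.04 0; 0.08 0 0 0.035 0; 0.08 0 0 0.025 0; 0.08 0 0 0.014 0; 0.08 0 0 0.007 0; 0.08 0 0 0 0; 0.06 0 0 0 0; 0.045 0 0 0 0; 0.035 0 0 0 0; 0.035 0 0 0 0; 0.035 0 0 0 0",
  "force": 45
}}

```text
t: 19.85
eef_pos: [605.7, -298.1, 61.6]
orientation: [1.0, 0.0, 0.002, 0.001]
contact_force: [-1.1, 1.8, 6.4]
finger_gap: 50.5
grip_force: 46.5
```

{"api": "play_rows", "payload": {
  "motion": "0.035 0 0 0 0; 0.035 0 0 0 0"
}}

```text
t: 20.05
eef_pos: [605.7, -298.1, 61.7]
orientation: [1.0, 0.0, 0.002, 0.001]
contact_force: [-0.6, 2.7, 6.6]
finger_gap: 50.1
grip_force: 46.5
```

{"api": "play_rows", "payload": {
  "motion": "0.035 0 0 -0.005 0; 0.035 0 0 -0.015 0; 0.035 0 0 -0.025 0; 0.035 0 0 -0.035 0; 0.035 0 0 -0.035 0; 0.035 0 0 -0.02 0; 0.035 0 -0.01 -0.005 0; 0.035 0 -0.02 0 0; 0.035 0 -0.03 0 0; 0.035 -0.001 -0.04 0 0; 0.035 -0.001 -0.04 0 0; 0.035 -0.001 -0.04 0 0"
}}

```text
t: 21.25
eef_pos: [599.3, -114.0, 196.5]
orientation: [1.0, 0.0, -0.002, -0.001]
contact_force: [0.6, 0.1, -1.6]
finger_gap: 50.3
grip_force: 47.0
```

{"api": "play_rows", "payload": {
  "motion": "0.035 -0.001 -0.04 0 0; 0.035 -0.001 -0.04 0 0; 0.035 -0.001 -0.04 0 0; 0.035 -0.001 -0.04 0 0; 0.035 -0.001 -0.04 0 0; 0.035 -0.001 -0.04 0 0; 0.035 -0.001 -0.037 0 0; 0.035 -0.001 -0.03 0 0; 0.035 -0.001 -0.02 0 0; 0.035 0 -0.01 0 0; 0.035 0 0 0 0; 0.035 0 0 0 0"
}}

```text
t: 22.45
eef_pos: [591.4, 219.0, 198.1]
orientation: [1.0, 0.0, -0.001, 0.0]
contact_force: [-0.6, -1.1, -1.5]
finger_gap: 50.7
grip_force: 47.0
```

{"api": "play_rows", "payload": {
  "motion": "0.035 0.002 0 0.01 0; 0.035 0 0 0.02 0; 0.035 0 0 0.02 0; 0.035 0 0 0.016 0; 0.035 0 0 0.008 0; 0.035 0 0 0.004 0; 0.035 0 0 0.002 0; 0.035 0 0 0 0; 0.035 0 0 0 0; 0.035 0 0 0 0"
}}

```text
t: 23.45
eef_pos: [594.7, 219.6, 120.0]
orientation: [1.0, 0.0, 0.001, -0.0]
contact_force: [0.8, -0.2, -0.9]
finger_gap: 50.4
grip_force: 47.0
```

{"api": "play_rows", "payload": {
  "motion": "0.035 -0.0005 0.001 0.003 0; 0.035 0 0 0.002 0; 0.035 0 0 0.0005 0; 0.035 0 0 0 0; 0.035 0 0 0 0"
}}

```text
t: 23.95
eef_pos: [593.8, 218.4, 113.7]
orientation: [1.0, 0.0, 0.0, 0.0]
contact_force: [-0.7, -1.4, -0.3]
finger_gap: 50.5
grip_force: 47.3
```

{"api": "play_rows", "payload": {
  "motion": "0.035 0 0 0.0007 0; 0.035 0 0 0 0; 0.055 0 0 0 0; 0.06 0 0 0 0; 0.075 0 0 0 0; 0.08 0 0 0 0; 0.08 0 0 0 0; 0.08 0 0 0 0; 0.08 0 0 -0.01 0; 0.08 0 0 -0.03 0; 0.08 0 0 -0.04 0; 0.08 -0.003 0.03 -0.02 0"
}}

```text
t: 25.15
eef_pos: [592.0, 191.2, 217.8]
orientation: [1.0, 0.002, 0.003, -0.001]
contact_force: [1.2, -0.5, 1.1]
finger_gap: 80.0
grip_force: 0.0
```

{"api": "play_rows", "payload": {
  "motion": "0.08 -0.005 0.045 0 0; 0.08 -0.005 0.045 0 0; 0.08 -0.005 0.045 0 0; 0.08 -0.005 0.045 0 0; 0.08 -0.005 0.045 0 0; 0.08 -0.005 0.045 0 0; 0.08 -0.005 0.045 0 0; 0.08 -0.005 0.045 0 0; 0.08 -0.005 0.045 0 0; 0.08 -0.005 0.045 0 0; 0.08 -0.005 0.045 0 0; 0.08 -0.005 0.045 0 0"
}}

```text
t: 26.35
eef_pos: [530.4, -353.5, 214.1]
orientation: [1.0, -0.0, 0.001, 0.0]
contact_force: [1.4, -0.1, 0.4]
finger_gap: 80.1
grip_force: 0.0
```

{"api": "play_rows", "payload": {
  "motion": "0.08 -0.004 0.04 0 0; 0.08 0 0.025 0 0; 0.08 0 0.016 0 0; 0.08 0 0 0 0; 0.08 0 0 0 0; 0.08 0 0 0 0"
}}

```text
t: 26.95
eef_pos: [527.1, -431.5, 213.4]
orientation: [1.0, 0.0, 0.0, -0.0]
contact_force: [0.2, -0.5, 0.5]
finger_gap: 79.9
grip_force: 0.0
```

```bash
python3 - <<'E'
from h import *
s=ctrl.observe();print(s["t"],s["eef_pos"],s["orientation"],s["contact_force"],s["finger_gap"])
Q=[[459.9,320.5],[526.3,269.1],[592.7,217.6]]
for n in("top","scene"):
  c=vision.camera(n)
  for k,g in zip((25,50,100),Q): print(n,k,findcap(c,k,np.array(g),52)[:3])
  print(findcap(c,250,np.array([527.,-433])))
E
```

```text
26.95 [ 527.05481187 -431.52804396  213.37714371] [ 9.99999881e-01  4.56420701e-04  1.61289042e-04 -5.46669252e-05] [ 0.20930325 -0.46893467  0.52124501] 79.9278208793528
top 25 (array([457.77195646, 323.72126162]), array([190.74766355, 243.96261682]), np.int32(107))
top 50 (array([523.63503347, 272.40615706]), array([210.92727273, 218.32121212]), np.int32(165))
top 100 (array([590.48910842, 223.34014887]), array([230.65492958, 192.30633803]), np.int32(284))
(array([593.17125641, 225.8820303 ]), array([230.65492958, 192.30633803]), np.int32(284), 392.0144661939703)
scene 25 (array([460.93922238, 323.06728273]), array([410.5       , 143.14893617]), np.int32(94))
scene 50 (array([562.49271389, 244.28904168]), array([403.67726161, 166.11246944]), np.int32(409))
scene 100 (array([574.43961772, 236.53641345]), array([403.67726161, 166.11246944]), np.int32(409))
(array([ 527.8720808 , -431.63898595]), array([163.48433048, 224.36752137]), np.int32(351), 382.2682221576106)
```

{"api": "play_rows", "payload": {
  "motion": "0.08 0 0.0015 0.02 0; 0.08 0 0 0.035 0; 0.08 0 0 0.03 0; 0.08 0 0 0.018 0; 0.08 0 0 0.009 0; 0.08 0 0 0.003 0; 0.08 0 0 0 0; 0.06 0 0 0 0; 0.045 0 0 0 0; 0.035 0 0 0 0; 0.035 0 0 0 0; 0.035 0 0 0 0",
  "force": 50
}}

```text
t: 28.25
eef_pos: [527.7, -434.7, 100.1]
orientation: [1.0, 0.0, 0.001, 0.001]
contact_force: [-1.0, 2.3, 6.6]
finger_gap: 50.1
grip_force: 51.9
```

{"api": "play_rows", "payload": {
  "motion": "0.035 0 0 0 0; 0.035 0 0 0 0"
}}

```text
t: 28.45
eef_pos: [527.7, -434.7, 100.1]
orientation: [1.0, 0.0, 0.001, 0.001]
contact_force: [-1.4, 2.1, 6.4]
finger_gap: 50.2
grip_force: 51.9
```

{"api": "play_rows", "payload": {
  "motion": "0.035 0 0 -0.005 0; 0.035 0 0 -0.015 0; 0.035 0 0 -0.025 0; 0.035 0 0 -0.03 0; 0.035 0 0 -0.03 0; 0.035 0 0 -0.02 0; 0.035 0.002 -0.01 -0.01 0; 0.035 0.004 -0.02 0 0; 0.035 0.006 -0.03 0 0; 0.035 0.008 -0.035 0 0; 0.035 0.008 -0.035 0 0; 0.035 0.008 -0.035 0 0"
}}

```text
t: 29.65
eef_pos: [562.4, -266.8, 232.3]
orientation: [1.0, -0.0, -0.001, -0.0]
contact_force: [0.8, -1.3, -1.3]
finger_gap: 50.3
grip_force: 52.5
```

{"api": "play_rows", "payload": {
  "motion": "0.035 0.008 -0.035 0 0; 0.035 0.008 -0.035 0 0; 0.035 0.008 -0.035 0 0; 0.035 0.008 -0.035 0 0; 0.035 0.008 -0.035 0 0; 0.035 0.008 -0.035 0 0; 0.035 0.008 -0.035 0 0; 0.035 0.008 -0.035 0 0; 0.035 0.008 -0.035 0 0; 0.035 0.008 -0.03 0 0; 0.035 0.006 -0.025 0 0; 0.035 0.004 -0.02 0 0"
}}

```text
t: 30.85
eef_pos: [652.0, 123.3, 232.2]
orientation: [1.0, 0.001, -0.001, -0.0]
contact_force: [-0.5, -0.2, -2.8]
finger_gap: 50.2
grip_force: 52.5
```

{"api": "play_rows", "payload": {
  "motion": "0.035 0.002 -0.015 0 0; 0.035 0 0 0 0; 0.035 0 0 0 0; 0.035 0 0 0 0"
}}

```text
t: 31.25
eef_pos: [654.6, 134.9, 232.9]
orientation: [1.0, -0.001, -0.0, 0.0]
contact_force: [0.4, -0.1, -2.7]
finger_gap: 50.6
grip_force: 52.5
```

{"api": "play_rows", "payload": {
  "motion": "0.035 0.002 -0.012 0 0; 0.035 0.002 -0.012 0 0; 0.035 0 -0.008 0.01 0; 0.035 0 0 0.02 0; 0.035 0 0 0.02 0; 0.035 0 0 0.014 0; 0.035 0 0 0.007 0; 0.035 0 0 0.003 0; 0.035 0 0 0.002 0; 0.035 0 0 0 0; 0.035 0 0 0 0; 0.035 0 0 0 0"
}}

```text
t: 32.45
eef_pos: [659.1, 168.0, 157.8]
orientation: [1.0, -0.0, 0.001, -0.0]
contact_force: [0.8, 0.4, -2.8]
finger_gap: 49.9
grip_force: 52.6
```

{"api": "play_rows", "payload": {
  "motion": "0.035 0 0.0005 0.003 0; 0.035 0 0 0.0015 0; 0.035 0 0 0.0005 0; 0.035 0 0 0 0; 0.035 0 0 0 0; 0.035 0 0 0 0"
}}

```text
t: 33.05
eef_pos: [658.8, 167.5, 152.2]
orientation: [1.0, 0.0, 0.0, -0.0]
contact_force: [-0.1, -0.8, 0.6]
finger_gap: 49.9
grip_force: 52.9
```

{"api": "play_rows", "payload": {
  "motion": "0.035 0 0 0.0003 0; 0.055 0 0 0 0; 0.06 0 0 0 0; 0.075 0 0 0 0; 0.08 0 0 0 0; 0.08 0 0 0 0; 0.08 0 0 0 0; 0.08 0 0 -0.01 0; 0.08 0 0 -0.025 0; 0.08 0 0 -0.03 0; 0.08 0 0 -0.03 0; 0.08 -0.01 0.02 0 0"
}}

```text
t: 34.25
eef_pos: [651.4, 149.5, 253.8]
orientation: [1.0, 0.001, 0.005, -0.001]
contact_force: [0.5, -0.5, 0.8]
finger_gap: 80.0
grip_force: 0.0
```

{"api": "play_rows", "payload": {
  "motion": "0.08 -0.01 0.04 0 0; 0.08 -0.01 0.04 0 0; 0.08 -0.01 0.04 0 0; 0.08 -0.01 0.04 0 0; 0.08 -0.01 0.04 0 0; 0.08 -0.01 0.04 0 0; 0.08 -0.01 0.04 0 0; 0.08 -0.01 0.04 0 0; 0.08 0 0.02 0 0; 0.08 0 0 0 0; 0.08 0 0 0 0"
}}

```text
t: 35.35
eef_pos: [568.7, -192.8, 247.3]
orientation: [1.0, -0.001, 0.0, -0.0]
contact_force: [0.6, 0.4, -0.2]
finger_gap: 79.9
grip_force: 0.0
```

```bash
python3 - <<'E'
from h import *
Q=[[459.9,320.5],[526.3,269.1],[592.7,217.6],[659.1,166.2]]
c=vision.camera("top");d=vision.camera("scene")
for k,g in zip((25,50,100,250),Q):
  print(k,findcap(c,k,np.array(g),52)[:3],capcent(d,g,k,52)[0])
A=cv2.resize(c["pixels"][150:290,150:300],None,fx=2.6,fy=2.6,interpolation=cv2.INTER_CUBIC)
B=cv2.resize(d["pixels"][110:250,340:490],None,fx=2.6,fy=2.6,interpolation=cv2.INTER_CUBIC)
cv2.imwrite("pics/end.png",np.hstack([A,B])[:,:,::-1])
cv2.imwrite("pics/end2.png",d["pixels"][:,:,::-1])
E
```

```text
25 (array([457.79463642, 323.7710961 ]), array([190.72897196, 243.95327103]), np.int32(107)) [409.5935094  143.15235813]
50 (array([523.78509262, 272.24425871]), array([210.9939759 , 218.26506024]), np.int32(166)) [405.43009095 156.36288001]
100 (array([590.96300504, 223.19124596]), array([230.72354949, 192.12627986]), np.int32(293)) [400.69942004 171.84804969]
250 (array([659.05053638, 173.12161903]), array([249.62769231, 163.10461538]), np.int32(325)) [396.3907292  181.90804278]
```

View pics/end.png

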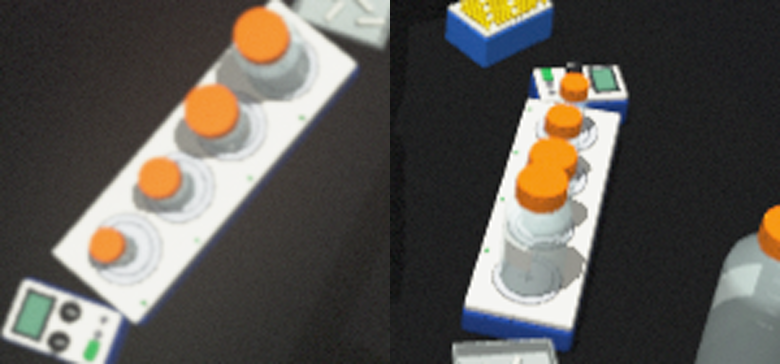

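View pics/end2.png

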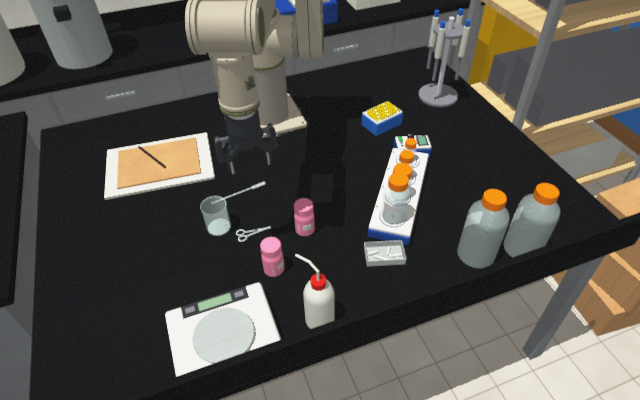

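The four bottles stand upright on the plates in the right order: 25 mL beside the control unit at scene (411,143), 250 mL at the far end, about (398,182). Each is within roughly 6 mm of its plate centre. The beaker at (215,215) has not moved, and the arm is clear.

```bash
python3 -c "
from station import ctrl
print(ctrl.job_done())"
```

```text
the job is handed in; nothing more can be done
None
```

I handed the job in at about 35 s with all four bottles upright on their plates in size order, the 25 mL one beside the control unit. By camera each is within about 7 mm of its plate's centre, and the beaker has not moved; the judging result was not shown.

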